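# Move a freshly glazed tile to the empty rack with the lifter

## Robot

A 6-joint arm with a two-finger parallel gripper is mounted at the origin on a cart in front of the work surface, level with it; the furniture and walls round the work are solid. World frame = base frame: x ahead of the robot, y to its left, z up, the work surface at z = 0. Lengths are in m, angles in rad, forces in N, time in s.
With the tool pointing down it reaches from about 0.375 to 0.9 m from the base axis. Payload 3.1 kg.
Tool frame: the origin (TCP) lies at the very end of the fingers, on their centre line; the grasp point (between the pads) lies 19 mm behind it; z points along the fingers, y is the direction in which the jaws open and shut (so a half turn about z gives the same grasp; the last joint's range is limited). The gripper opens to 85 mm and grips with 20 to 120 N. Pads are 22 mm wide; open, the fingers measure 114 mm over their backs; the gripper's body (76 mm by 85 mm) begins 54 mm behind the grasp point. The pads swing forward as they close: fully open they stand 13 mm farther back than shut.
Start: joints at [-1.435, 0.527, 1.433, -0, 1.181, -0.178], TCP at [0.194, -0.594, 0.195] pointing down, gripper open.
Joint ranges: [-3.08, 3.08], [-0.75, 2.2], [0.22, 2.44], [-1.43, 4.57], [0, 2.65], [-2.85, 2.85]. Speed limits (rad/s): [2.79, 2.79, 3.14, 3.14, 3.14, 3.14].

## Interface

Orientations are given as a unit quaternion [x, y, z, w].
In Python, from station import manip gives the robot as it stands. The module is installed in compiled form; this text tells all that it offers.
- The arm moves only by the tool send_rows, never from a script. Its argument "commands" is a list of rows, each an object with "delta_pos": the shift along the world's x, y, z in cm, a list of three; "yaw": the turn about the world's z in rad. A call has 1 to 10 rows; each row shifts and turns the pose as measured when the row begins; what a row does not reach is not made up. A row lasts 1/8 s, in which the tool goes at most 62.5 mm and 10.7 degrees, less where a joint would pass 70% of its speed; a pose out of reach is approached as far as the arm can. A call is refused whole if a number of a shift passes 6.25 or a number of a turn 0.188, either way. A call with a gripper value outside its range is refused whole. "grip" is the closure, from -1 (fully open) to 1 (shut), set as the call begins (left out, the last holds). The fingers move at their own pace and stop on an object; "force" is the grip in N (left out, the last holds). Time passes only in rows, so rows that do not move let the fingers close. It gives the time, the measured TCP pose, the force and the opening at its end, in the units of the state.
- manip.sense(): the state, without advancing time (a new reading comes with each control period).
- manip.snapshot(name): name is "scene" or "side" or "wrist"; returns the picture (480x640x3 uint8, blue, green, red); there is no depth.
- manip.get_calibration(name): a dict with "fx", "fy", "cx", "cy" (pixels), "world_to_cam" (4x4, takes a point from world to camera coordinates); the wrist camera has in their place "mount" (4x4, takes a point from camera to tool coordinates, whose origin is the TCP and whose axes are the flange's). Camera axes: x right, y down, z forward; pixel columns grow to the right and rows downward; lengths in m; the calibration is good to about 2 mm. A picture is of the moment at which its call begins: read the wrist's pose just before it. get_calibration takes no time and is no camera call.
- manip.sign_off(): hands the job in, once; it reports no verdict.
The state is a dict: "t": time; "q": joint angles; "qd": joint speeds; "tau": joint torques, N m; "tcp_pos": TCP position; "tool_rot": TCP orientation; "force": force on the tool from outside, world axes, zero at the start; "ft_torque": the same for the moment, N m; "finger_gap": opening from 0.0 (shut) to 1.0 (fully open).
Only numpy, scipy, OpenCV 4.12 (cv2) and the standard library are available. Lean on these libraries where they do the work, as an engineer would, in place of code of your own. Each camera call takes 0.05 s, during which the arm holds its last target. There are 200 camera calls.

## Task

Pick up the cranked lifter, slide its blade under the glazed tile and lift the tile off its rack, then set it down on the empty rack, centred and square across both rails. Do not touch the wet-glazed tile with the gripper or drop it, leave the cup between the racks where it stands, and finally draw the lifter out and put it down level on the bench, clear of the racks.

Things in the scene. Friction and masses are not known exactly. Their poses are not given: they have to be found in the camera images.
- tile: Square ceramic tile 110 x 110 x 8 mm, 0.15 kg, loose; terracotta with a white glazed top. Origin at the centre of its underside, z up, x and y parallel to its edges. It starts lying on the rails of rack_from, near their middle and nearly square to them.
- rack_from: Wooden rack fixed to the bench, under the tile at the start. Two rails along x, 140 long (x -70 to +70), 22 wide, 30 mm high, 86 mm clear between them (inner faces y = +-43), bare bench below. Back closed by a cross bar 42 mm high, its face at x = +70; front (-x, towards the robot) open for the blade. Origin on the bench, midway between the rails, mid-length; z up.
- rack_to: The empty rack, fixed to the bench: same shape, size and axes as rack_from. The tile's underside lies 30 mm above this origin when it rests on the rails.
- lifter: Loose cranked spatula, 0.16 kg, standing level on blade and foot. Origin: underside of the blade's rear edge, mid-width; x to the tip, z up. Steel blade x 0 to 118, 60 wide, 3 mm thick; upright riser at x 0 to 4, 26 wide, 51 high, stops the tile. Level wooden handle x -14 to -128, 20 wide (y), 24 high, centre at z 52. Foot at x -118 to -126, down to z 0 (all mm).
- lifter_grip (a point): Centre of the lifter's handle at a good place to grip across its 20 mm width from above: 55 mm behind the blade's rear edge (x = -55 mm, z = 52 mm in the lifter's frame). Axes as the lifter's.
- cup: White handleless cup, 60 mm across, 53 mm high, loose, standing upright between the two racks. Origin at the centre of its underside.
- lifter_tip (a point): Middle of the front edge of the lifter's blade (x = 118, y = 0, z = 1.5 mm in the lifter's frame).

How it is judged:
By the outcome, as a careful person would: the job done as asked, in the order asked, and still so for the second after the job is handed in, with the robot touching nothing.
It also fails if it takes over 64 s, if anything falls off the work surface, if the arm or the gripper's body presses on something with over 40 N, if the wrist force passes 120 N, or if a joint passes its speed limit or range.

## Working session

There is one attempt and no reset: what is moved stays moved. The work goes in short steps, Python scripts to look and compute and a tool call to move; the robot and the scene stay as the last step left them, time stands still between calls to the robot, and variables do not carry over. Pictures are saved under pics/ and viewed, about 8 in all and at most 12, crops included, and the job is handed in when it is done.

Besides the shell and the picture viewer there is one more tool, called after "Request:" as name(argument=value, ...) on one line, values as JSON. send_rows: Moves the arm, as the interface text tells. Its arguments: {"type":"object","properties":{"commands":{"type":"array","items":{"type":"object","properties":{"delta_pos":{"type":"array","items":{"type":"number"}},"yaw":{"type":"number"}}}},"grip":{"type":"number"},"force":{"type":"number"}},"required":["commands"]}

```bash
mkdir -p pics; python3 - <<'E'
from station import manip
import cv2
s=manip.sense();print(s)
for n in("scene","side"):
    cv2.imwrite(f"pics/{n}0.png",manip.snapshot(n));print(n,manip.get_calibration(n))
print(manip.get_calibration("wrist"))
E
```

```text
{'t': 0.0, 'q': array([-1.43449213e+00,  5.28451802e-01,  1.43389215e+00,  2.25378796e-06,
        1.18141444e+00, -1.78505469e-01]), 'qd': array([ 0.00145086,  0.00131366, -0.00024679, -0.00083251,  0.00064865,
       -0.00033808]), 'tau': array([-1.48944127e-04, -4.42346764e+01, -1.78023469e+01, -2.11628935e-04,
        8.54400132e-03,  1.07665454e-05]), 'tcp_pos': array([ 0.19343845, -0.59348033,  0.19444577]), 'tool_rot': array([ 9.87636904e-01,  1.56755139e-01,  2.38893163e-05, -1.08260338e-03]), 'force': array([ 0.46929502, -0.66674936,  0.02661507]), 'ft_torque': array([ 0.03374507, -0.04725271,  0.02151557]), 'finger_gap': 0.9968900662684014}
scene {'fx': 602.0445362201373, 'fy': 602.0445362201373, 'cx': 316.7182984274643, 'cy': 230.76333427323215, 'world_to_cam': array([[-0.60953402, -0.79265715,  0.01276358,  0.40522048],
       [-0.61516121,  0.46276593, -0.63829804,  0.36734066],
       [ 0.50004496, -0.39691603, -0.76968351,  0.88385874],
       [ 0.        ,  0.        ,  0.        ,  1.        ]])}
side {'fx': 531.816725880061, 'fy': 531.816725880061, 'cx': 318.66989849640805, 'cy': 246.38213391587774, 'world_to_cam': array([[-0.92528195, -0.37906379, -0.01280438,  0.53711166],
       [-0.12659266,  0.34047996, -0.93169077,  0.10365236],
       [ 0.35752987, -0.86045571, -0.36302666,  0.71843944],
       [ 0.        ,  0.        ,  0.        ,  1.        ]])}
{'fx': 386.25738162356106, 'fy': 386.25738162356106, 'cx': 319.5638334589506, 'cy': 239.42600087295398, 'mount': array([[ 1.59252546e-05, -9.62723135e-01, -2.70488753e-01,
         6.82546959e-02],
       [ 9.99999625e-01, -2.18748892e-04,  8.37446530e-04,
        -3.80863005e-04],
       [-8.65398264e-04, -2.70488665e-01,  9.62722771e-01,
        -1.78234045e-01],
       [ 0.00000000e+00,  0.00000000e+00,  0.00000000e+00,
         1.00000000e+00]])}
```

View pics/scene0.png

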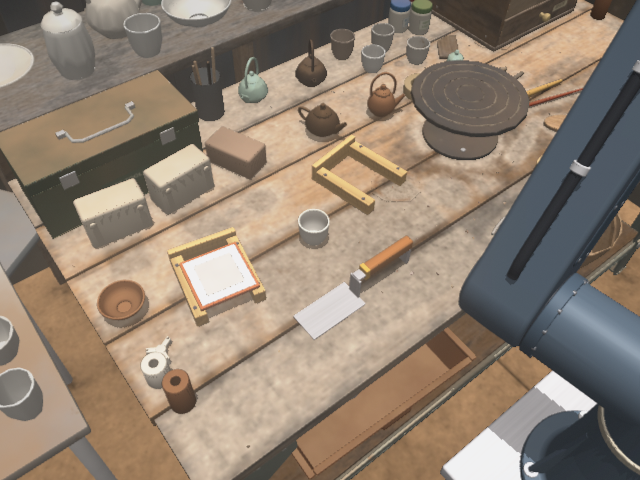

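View pics/side0.png

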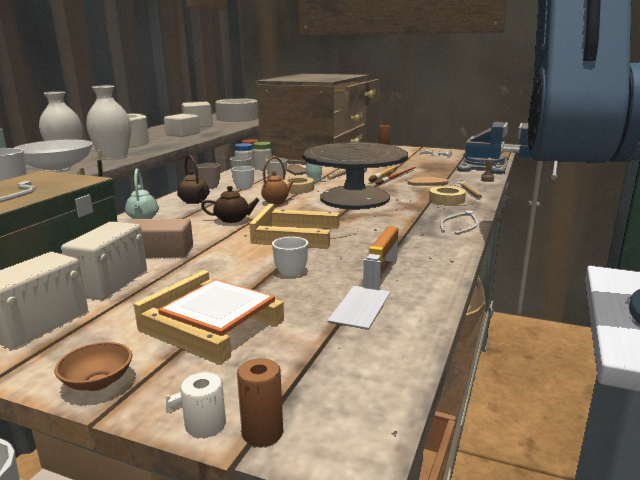

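Scene picture: tile on rack_from around (217,276), empty rack around (358,172), cup at (313,228), lifter with its blade tip at about (315,320) and handle end at (410,240). The side view shows the same. I'll enlarge both for corner picking.

```bash
python3 - <<'E'
import cv2
for n,(x0,y0,w,h),k in(("scene",(160,130,266,215),3),("side",(130,190,280,175),2.85)):
    im=cv2.imread(f"pics/{n}0.png")[y0:y0+h,x0:x0+w]
    im=cv2.resize(im,None,fx=k,fy=k,interpolation=cv2.INTER_CUBIC)
    im=im[:600,:800]
    for u in range((x0//20+1)*20,x0+w,20):
        cv2.line(im,(int((u-x0+.5)*k),0),(int((u-x0+.5)*k),6),(0,0,255),1);cv2.putText(im,str(u),(int((u-x0)*k)-10,16),0,.35,(0,0,255),1)
    for v in range((y0//20+1)*20,y0+h,20):
        cv2.line(im,(0,int((v-y0+.5)*k)),(6,int((v-y0+.5)*k)),(0,0,255),1);cv2.putText(im,str(v),(8,int((v-y0)*k)+4),0,.35,(0,0,255),1)
    cv2.imwrite(f"pics/{n}0c.png",im);print(im.shape)
E
```

```text
(600, 798, 3)
(499, 798, 3)
```

View pics/scene0c.png

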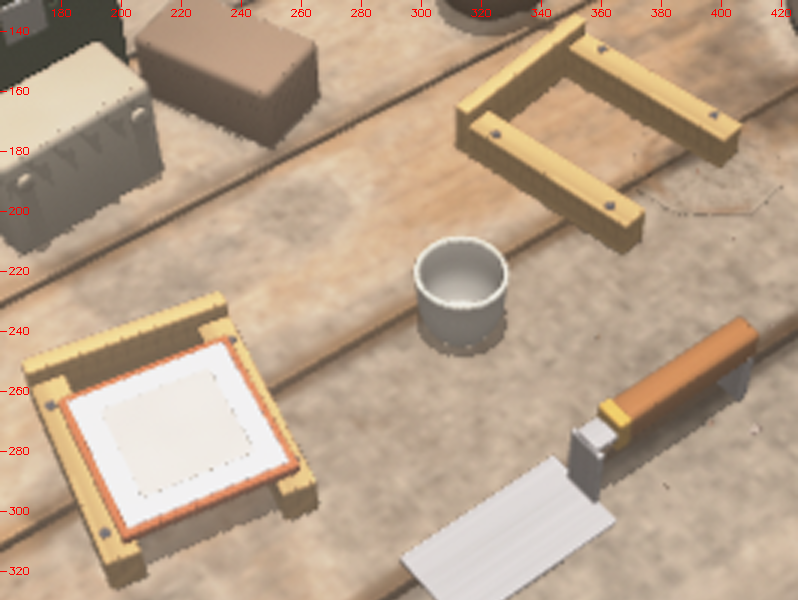

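View pics/side0c.png

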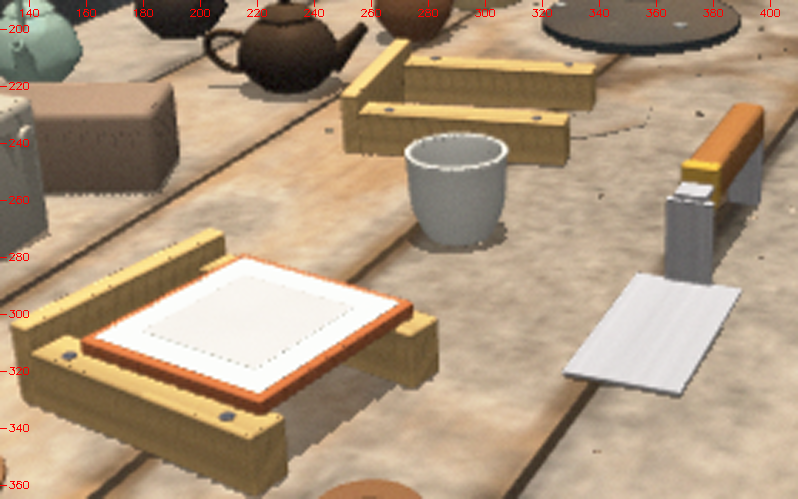

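```bash
cat > fit.py <<'E'
import numpy as np, cv2
from scipy.optimize import minimize, least_squares
from station import manip
def cal(n):
    c=manip.get_calibration(n); return (c['fx'],c['fy'],c['cx'],c['cy']),np.array(c['world_to_cam'])
def wristcal():
    from scipy.spatial.transform import Rotation as R
    s=manip.sense(); c=manip.get_calibration('wrist'); T=np.eye(4)
    T[:3,:3]=R.from_quat(s['tool_rot']).as_matrix(); T[:3,3]=s['tcp_pos']
    return (c['fx'],c['fy'],c['cx'],c['cy']),np.linalg.inv(T@c['mount'])
def proj(C,P):
    (fx,fy,cx,cy),M=C; p=np.asarray(P)@M[:3,:3].T+M[:3,3]
    return np.c_[fx*p[:,0]/p[:,2]+cx, fy*p[:,1]/p[:,2]+cy]
def back(C,uv,z):
    (fx,fy,cx,cy),M=C; R=M[:3,:3];o=-R.T@M[:3,3]; d=R.T@np.array([(uv[0]-cx)/fx,(uv[1]-cy)/fy,1])
    return o+d*(z-o[2])/d[2]
def place(p,P):
    P=np.asarray(P,float).reshape(-1,3);c,s=np.cos(p[2]),np.sin(p[2])
    return np.c_[p[0]+c*P[:,0]-s*P[:,1],p[1]+s*P[:,0]+c*P[:,1],P[:,2]+(p[3] if len(p)>3 else 0)]
def seg(a,b,n=40): return np.linspace(a,b,n)/1000
def rack(tile):
    e=[seg((-70,s*65,30),(70,s*65,30)) for s in(1,-1)]+[seg((-70,s*43,30),(-70,s*65,30),15) for s in(1,-1)]
    e+=[seg((70,-65,42),(70,65,42)),seg((-70,65,0),(70,65,0))]
    if not tile: e+=[seg((-70,s*43,30),(65,s*43,30)) for s in(1,-1)]+[seg((-70,-43,0),(40,-43,0))]
    return e
h=55
TILE=[seg((-h,-h,8),(-h,h,8)),seg((h,-h,8),(h,h,8)),seg((-h,-h,8),(h,-h,8)),seg((-h,h,8),(h,h,8)),seg((-h,-h,0),(-h,h,0)),seg((-h,h,0),(h,h,0))]
LIFT=[seg((5,30,3),(118,30,3)),seg((5,-30,3),(118,-30,3)),seg((118,-30,3),(118,30,3)),seg((0,15,3),(0,30,3),12),seg((-128,10,64),(-14,10,64)),seg((-128,-10,64),(-14,-10,64))]
MODEL=dict(rack_from=rack(1),rack_to=rack(0),tile=TILE,lifter=LIFT)
def score(p,edges,views):
    tot=0
    for C,(gx,gy) in views:
        for e in edges:
            u=proj(C,place(p,e)).astype(np.float32); d=u[-1]-u[0]; n=np.array([-d[1],d[0]])/np.hypot(*d)
            m=lambda g:cv2.remap(g,u[None,:,0],u[None,:,1],cv2.INTER_LINEAR)[0]
            tot+=np.abs((m(gx)*n[0]+m(gy)*n[1]).sum())   # coherent gradient across the edge
    return -tot
def grads(im,s):
    g=cv2.GaussianBlur(cv2.cvtColor(im,cv2.COLOR_BGR2GRAY).astype(np.float32),(0,0),s)
    return cv2.Sobel(g,cv2.CV_32F,1,0),cv2.Sobel(g,cv2.CV_32F,0,1)
def refine(p,edges,imgs):
    for s,st in((2.5,.006),(1.2,.003),(.8,.0015)):
        V=[(C,grads(im,s)) for C,im in imgs]
        best=None
        for k in range(4):
            rng=np.random.default_rng(k); q=np.array(p)
            S=np.vstack([q]+[q+rng.normal(size=len(q))*np.r_[st,st,st*8,[st]*(len(q)-3)] for _ in range(len(q))])
            r=minimize(score,q,(edges,V),'Nelder-Mead',options=dict(initial_simplex=S,xatol=1e-5,fatol=1e-3,maxiter=400))
            if best is None or r.fun<best.fun: best=r
        p=best.x
    return p
def draw(im,C,p,edges,col):
    for e in edges: cv2.polylines(im,[np.round(proj(C,place(p,e))*8).astype(np.int32)],False,col,1,cv2.LINE_AA,3)
E
python3 - <<'E'
from fit import *
ims={n:cv2.imread(f'pics/{n}0.png') for n in('scene','side')}; C={n:cal(n) for n in ims}
sc=lambda x,y:((x+.5)/3+159.5,(y+.5)/3+129.5)
# initial: click pairs (front-ish, back-ish) giving centre & yaw
init={}
def two(a,b,z): return back(C['scene'],sc(*a),z),back(C['scene'],sc(*b),z)
def fromcorners(cl,loc):
    W=np.array([back(C['scene'],sc(*c),l[2]/1000)[:2] for c,l in zip(cl,loc)])
    f=lambda p:(place(p,np.array(loc)/1000)[:,:2]-W).ravel()
    rs=[least_squares(f,[*W.mean(0),y]) for y in(0,1.5,-1.5)]; r=min(rs,key=lambda r:r.cost);print('click rms mm',1000*np.sqrt((r.fun**2).mean()));return r.x
cl=dict(rack_to=([(643,213),(716,143),(470,122),(570,47)],[(-70,43,30),(-70,-43,30),(70,65,30),(70,-43,30)]),
rack_from=([(107,570),(147,547),(317,487)],[(-70,65,30),(-70,43,30),(-70,-65,30)]),
tile=([(62,402),(125,530),(298,465),(230,340)],[(55,55,38),(-55,55,38),(-55,-55,38),(55,-55,38)]),
lifter=([(402,562),(553,457),(614,520)],[(118,30,3),(0,30,3),(0,-30,3)]))
for k,(a,b) in cl.items():
    p=fromcorners(a,b); 
    if k=='tile': p=np.r_[p,.03]
    out=[]
    for sel in(('scene','side'),('scene',),('side',)):
        e=MODEL[k]
        q=refine(p[:3],[x+[0,0,.03] for x in e] if k=='tile' else e,[(C[n],ims[n]) for n in sel]); out.append(q)
    print(k,p[:3].round(4),*[o.round(4) for o in out])
    for n in ims: draw(ims[n],C[n],out[0],[x+[0,0,.03] for x in MODEL[k]] if k=='tile' else MODEL[k],(255,0,255))
print('cup',back(C['scene'],sc(461,273),.053), back(C['side'],((456+.5)/2.85+129.5,(154+.5)/2.85+189.5),.053))
a=cv2.resize(ims['scene'][130:340,160:426],None,fx=2,fy=2,interpolation=cv2.INTER_CUBIC);b=cv2.resize(ims['side'][195:365,130:396],None,fx=1,fy=1)
b=cv2.resize(ims['side'][195:365,130:410],(532,323));b=b[:180+143]
cv2.imwrite('pics/ov.png',cv2.resize(np.vstack([a,b]),None,fx=.8,fy=.8,interpolation=cv2.INTER_AREA))
E
```

```text
click rms mm 2.1242586406722626
rack_to [ 0.6737 -0.122   0.1515] [ 0.6738 -0.1233  0.1835] [ 0.674  -0.123   0.1862] [ 0.6739 -0.1241  0.1817]
click rms mm 2.060072985842087
rack_from [ 0.6281  0.2517 -0.2094] [ 0.6307  0.2522 -0.1996] [ 0.6302  0.2507 -0.2041] [ 0.6307  0.2516 -0.1998]
click rms mm 2.942348003998599
tile [ 0.6226  0.2506 -0.1857] [ 0.6232  0.2474 -0.1745] [ 0.6285  0.2457 -0.1752] [ 0.6238  0.2492 -0.1642]
click rms mm 32.750493236994274
lifter [0.4612 0.069  1.0284] [0.4651 0.0666 1.5825] [0.4463 0.0666 1.5656] [0.4553 0.0661 1.4622]
cup [0.61081328 0.05037543 0.053     ] [0.60885359 0.05413431 0.053     ]
```

View pics/ov.png

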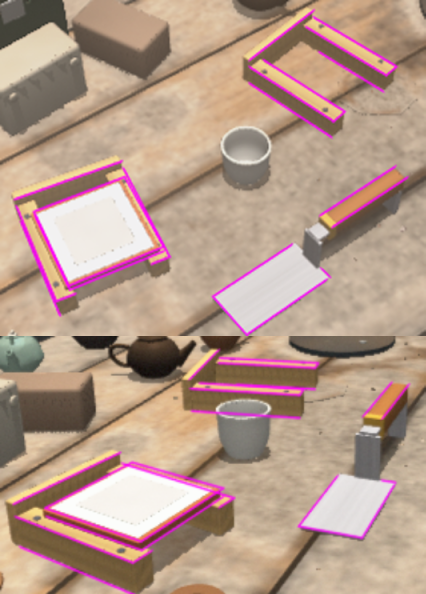

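Overlay: rack outlines, blade and handle coincide with the picture edges (the tile is the least certain). Moving above the lifter handle.

Request:
send_rows(commands=[{"delta_pos": [2.5, 5.5, 0], "yaw": 0.12}, {"delta_pos": [2.5, 5.5, 0], "yaw": 0.12}, {"delta_pos": [2.5, 5.5, 0], "yaw": 0.12}, {"delta_pos": [2.5, 5.5, 0], "yaw": 0.12}, {"delta_pos": [2.5, 5.5, 0], "yaw": 0.12}, {"delta_pos": [2.5, 5.5, 0], "yaw": 0.12}, {"delta_pos": [2.5, 5.5, 0], "yaw": 0.12}, {"delta_pos": [2.5, 5.5, 0], "yaw": 0.12}, {"delta_pos": [2.5, 5.5, 0], "yaw": 0.12}, {"delta_pos": [2.5, 5.5, 0], "yaw": 0.12}], grip=-1)

```text
t: 1.35
tcp_pos: [0.4461, -0.0305, 0.192]
tool_rot: [0.717, 0.697, 0.001, -0.0]
force: [0.8, -1.5, 0.0]
finger_gap: 0.997
```

```bash
cat >> fit.py <<'E'
def tool():
    from scipy.spatial.transform import Rotation as R
    s=manip.sense(); m=R.from_quat(s['tool_rot']).as_matrix()
    return s['t'],s['tcp_pos'].round(4),round(float(np.arctan2(m[1,0],m[0,0])),4),np.round(m[2],3),s['force'].round(1),round(s['finger_gap'],3)
E
python3 - <<'E'
from fit import *
ims={n:cv2.imread(f'pics/{n}0.png') for n in('scene','side')}; C={n:cal(n) for n in ims}
for sel in(('scene','side'),('scene',),('side',)):
    print(refine([.463,.067,1.575],LIFT,[(C[n],ims[n]) for n in sel]).round(4))
print(tool(),manip.sense()['q'].round(2))
E
```

```text
[0.4651 0.0666 1.5824]
[0.4653 0.0669 1.5831]
[0.465  0.0662 1.5813]
(1.35, array([ 0.4461, -0.0305,  0.192 ]), 1.5435, array([ 0.001,  0.   , -1.   ]), array([ 0.8, -1.5,  0. ]), 0.997) [-0.32  0.29  1.86  0.    0.98 -0.29]
```

Request:
send_rows(commands=[{"delta_pos": [1.0, 2.1, 0], "yaw": 0.02}, {"delta_pos": [1.0, 2.1, 0], "yaw": 0.02}, {"delta_pos": [0, 0, -2.6]}, {"delta_pos": [0, 0, -2.6]}, {"delta_pos": [0, 0, -2.6]}, {"delta_pos": [0, 0, -2.6]}, {"delta_pos": [0, 0, 0]}, {"delta_pos": [0, 0, 0]}])

```text
validation failed for argument at $.co...
```

```bash
python3 - <<'E'
from fit import *
print(tool())
Cw=wristcal(); im=manip.snapshot('wrist'); cv2.imwrite('pics/w1.png',im)
p=refine([.4651,.0666,1.5824],LIFT[4:],[(Cw,im)]);print(p.round(4)); draw(im,Cw,[.4651,.0666,1.5824],LIFT,(255,0,255)); cv2.imwrite('pics/w1o.png',im)
E
```

```text
(1.35, array([ 0.4461, -0.0305,  0.192 ]), 1.5435, array([ 0.001,  0.   , -1.   ]), array([ 0.8, -1.5,  0. ]), 0.997)
[0.4628 0.0805 1.5996]
```

View pics/w1o.png

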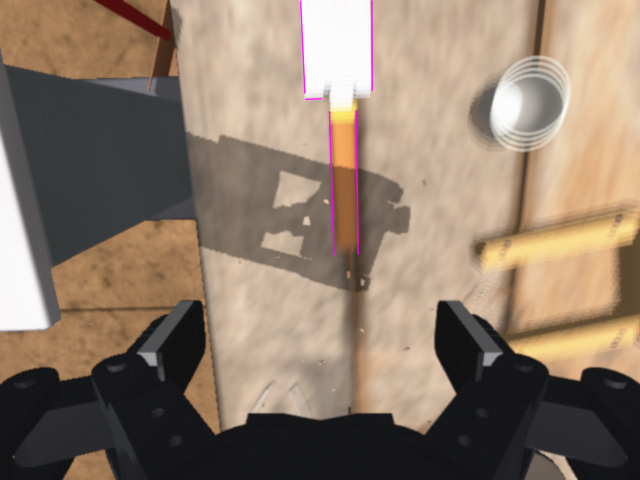

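Wrist view: blade and handle outlines (handle at column ~343, rows 105–250) match the fit to within a couple of pixels. The move was refused because some rows had no yaw, so I'm resending it.

Request:
send_rows(commands=[{"delta_pos": [1.0, 2.1, 0], "yaw": 0.02}, {"delta_pos": [1.0, 2.1, 0], "yaw": 0.02}, {"delta_pos": [0, 0, -2.6], "yaw": 0}, {"delta_pos": [0, 0, -2.6], "yaw": 0}, {"delta_pos": [0, 0, -2.6], "yaw": 0}, {"delta_pos": [0, 0, -2.6], "yaw": 0}, {"delta_pos": [0, 0, 0], "yaw": 0}])

```text
t: 2.28
tcp_pos: [0.4684, 0.0233, 0.0848]
tool_rot: [0.696, 0.718, 0.003, -0.001]
force: [-0.7, 0.1, 0.6]
finger_gap: 0.998
```

```bash
python3 - <<'E'
from fit import *
print(tool())
E
```

```text
(2.275, array([0.4684, 0.0233, 0.0848]), 1.6008, array([ 0.006,  0.002, -1.   ]), array([-0.7,  0.1,  0.6]), 0.998)
```

Request:
send_rows(commands=[{"delta_pos": [-0.27, -1.15, 0], "yaw": -0.018}, {"delta_pos": [0, 0, -1.6], "yaw": 0}, {"delta_pos": [0, 0, -1.6], "yaw": 0}, {"delta_pos": [0, 0, -1.4], "yaw": 0}, {"delta_pos": [0, 0, 0], "yaw": 0}, {"delta_pos": [0, 0, 0], "yaw": 0}])

```text
t: 3.02
tcp_pos: [0.4697, 0.0074, 0.0426]
tool_rot: [0.704, 0.71, 0.006, 0.004]
force: [-0.3, -0.4, 0.6]
finger_gap: 1.001
```

```bash
python3 - <<'E'
from fit import *
print(tool())
E
```

```text
(3.025, array([0.4697, 0.0074, 0.0426]), 1.5782, array([ 0.003,  0.013, -1.   ]), array([-0.3, -0.4,  0.6]), 1.001)
```

Request:
send_rows(commands=[{"delta_pos": [-0.35, 0.4, -0.9], "yaw": 0}, {"delta_pos": [0, 0, 0], "yaw": 0}])

```text
t: 3.28
tcp_pos: [0.4663, 0.0116, 0.0338]
tool_rot: [0.704, 0.71, 0.006, 0.004]
force: [-0.6, -0.1, 0.3]
finger_gap: 0.999
```

```bash
python3 - <<'E'
from fit import *
print(tool())
for i in range(3): manip.snapshot('wrist');print(tool())
E
```

```text
(3.275, array([0.4663, 0.0116, 0.0338]), 1.5782, array([ 0.003,  0.015, -1.   ]), array([-0.6, -0.1,  0.3]), 0.999)
(3.325, array([0.4671, 0.0114, 0.0341]), 1.5783, array([ 0.002,  0.016, -1.   ]), array([-0.2,  0.2,  0.9]), 1.0)
(3.375, array([0.4674, 0.0112, 0.0342]), 1.5782, array([ 0.002,  0.016, -1.   ]), array([-0.1,  0.5, -0.1]), 1.004)
(3.425, array([0.4676, 0.0112, 0.0343]), 1.5781, array([ 0.002,  0.017, -1.   ]), array([-0.6,  0.5, -0.7]), 1.0)
```

Request:
send_rows(commands=[{"delta_pos": [-0.15, 0, -0.1], "yaw": 0.003}, {"delta_pos": [0, 0, 0], "yaw": 0}, {"delta_pos": [0, 0, 0], "yaw": 0}, {"delta_pos": [0, 0, 0], "yaw": 0}, {"delta_pos": [0, 0, 0], "yaw": 0}, {"delta_pos": [0, 0, 0], "yaw": 0}, {"delta_pos": [0, 0, 0], "yaw": 0}], grip=1, force=110)

```text
t: 4.3
tcp_pos: [0.4664, 0.011, 0.0335]
tool_rot: [0.703, 0.711, 0.007, 0.005]
force: [-0.4, 0.0, -0.7]
finger_gap: 0.001
```

```bash
python3 - <<'E'
from fit import *
print(tool())
E
```

```text
(4.3, array([0.4664, 0.011 , 0.0335]), 1.5814, array([ 0.002,  0.018, -1.   ]), array([-0.4,  0. , -0.7]), 0.001)
```

```bash
python3 - <<'E'
from fit import *
a=manip.snapshot('wrist');b=manip.snapshot('scene')[150:390,250:570];c=manip.snapshot('side')[130:370,250:570]
cv2.imwrite('pics/g.png',np.hstack([cv2.resize(a,(373,280)),cv2.resize(b,(373,280))]));print(tool())
cv2.imwrite('pics/g.png',np.vstack([cv2.imread('pics/g.png'),np.hstack([cv2.resize(c,(373,280)),np.zeros((280,373,3),np.uint8)])]))
E
```

```text
(4.45, array([0.4664, 0.011 , 0.0335]), 1.5813, array([ 0.002,  0.018, -1.   ]), array([ 0.5, -0.6, -0.1]), -0.002)
```

View pics/g.png

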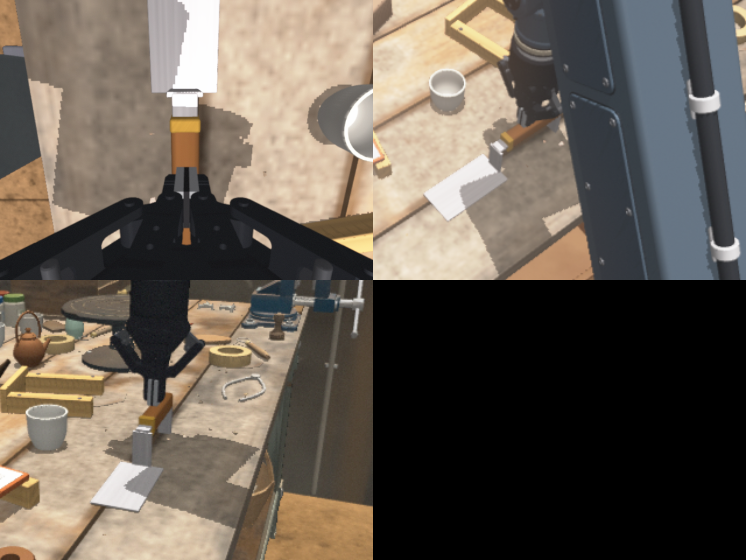

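```bash
python3 - <<'E'
from fit import *
for z in(.0335,.05,.065,.08): print(z,proj(cal('side'),[[.4664,.011,z]]).round(1),proj(cal('scene'),[[.4664,.011,z]]).round(1))
Cw=wristcal();im=manip.snapshot('wrist');cv2.imwrite('pics/w2.png',im)
print(proj(Cw,[[.4664,.011,z] for z in(.0335,.065)]), refine([.4651,.0666,1.5824,0],LIFT[:4],[(Cw,im)]),proj(Cw,place([.4651,.0666,1.5824],[[0,.03,.003],[0,-.03,.003]])))
E
```

```text
0.0335 [[380.8 256.9]] [[379.1 266.3]]
0.05 [[381.1 247.5]] [[380.  260.8]]
0.065 [[381.4 238.8]] [[380.8 255.7]]
0.08 [[381.7 229.9]] [[381.6 250.5]]
[[319.98338243 275.68307745]
 [321.34938975 303.00568983]] [ 0.46393738  0.06561828  1.58241967 -0.0041613 ] [[260.87536364 156.67779046]
 [374.12589657 156.43629194]]
```

```bash
python3 - <<'E'
from fit import *
w=cv2.imread('pics/w2.png')[230:430,220:420];s=manip.snapshot('side')[160:290,330:430]
sc=manip.snapshot('scene')[190:320,330:430]
print(tool())
cv2.imwrite('pics/g2.png',np.hstack([cv2.resize(w,(400,400),interpolation=2),cv2.resize(s,None,fx=3.07,fy=3.07,interpolation=2)[:400,:307][:400],]))
cv2.imwrite('pics/g2.png',np.hstack([cv2.resize(w,(260,260)),cv2.resize(s,(260,338)) [:260],cv2.resize(sc,(260,338))[:260]]))
a=cv2.resize(s,(400,520),interpolation=2);b=cv2.resize(sc,(400,520),interpolation=2)
cv2.imwrite('pics/g2.png',np.hstack([a,b]))
E
```

```text
(4.6, array([0.4664, 0.011 , 0.0335]), 1.5814, array([ 0.002,  0.018, -1.   ]), array([ 0.3, -0.2,  0.6]), 0.001)Traceback (most recent call last):
  File "<stdin>", line 5, in <module>
    return _nx.concatenate(arrs, 1, dtype=dtype, casting=casting)
           ~~~~~~~~~~~~~~~^^^^^^^^^^^^^^^^^^^^^^^^^^^^^^^^^^^^^^^
ValueError: all the input array dimensions except for the concatenation axis must match exactly, but along dimension 0, the array at index 0 has size 400 and the array at index 1 has size 399
```

```bash
python3 - <<'E'
from fit import *
s=manip.snapshot('side')[160:290,330:430]
sc=manip.snapshot('scene')[190:320,330:430]
a=cv2.resize(s,(400,520),interpolation=2);b=cv2.resize(sc,(400,520),interpolation=2)
cv2.imwrite('pics/g2.png',np.hstack([a,b]))
E
```

```text
(no output)
```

View pics/g2.png

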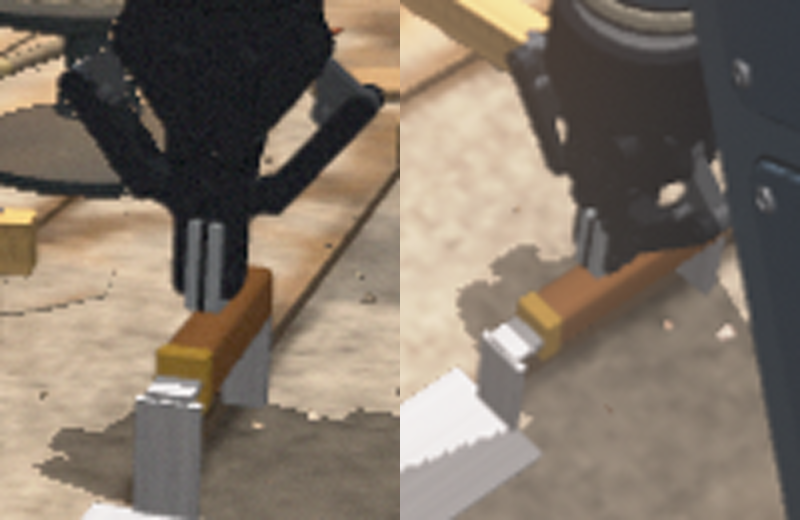

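```bash
python3 - <<'E'
from fit import *
c=manip.get_calibration('wrist');C=((c['fx'],c['fy'],c['cx'],c['cy']),np.linalg.inv(c['mount']))
for z in(0,-.013,-.019,-.03,-.045,-.06): print(z,proj(C,[[.011,.0425,z],[-.011,.0425,z],[.011,0,z],[-.011,0,z]]).round(0).tolist())
w=cv2.resize(cv2.imread('pics/w2.png')[240:440,200:440],(480,400)); o=cv2.resize(cv2.imread('pics/w1.png')[280:400,60:580],(780,180))
w=np.pad(w,((0,0),(0,300),(0,0)));cv2.imwrite('pics/g3.png',np.vstack([w,o]))
E
```

```text
0 [[408.0, 254.0], [405.0, 296.0], [320.0, 254.0], [320.0, 296.0]]
-0.013 [[414.0, 263.0], [411.0, 308.0], [320.0, 263.0], [320.0, 308.0]]
-0.019 [[417.0, 268.0], [414.0, 314.0], [320.0, 268.0], [320.0, 314.0]]
-0.03 [[424.0, 277.0], [420.0, 325.0], [320.0, 277.0], [320.0, 325.0]]
-0.045 [[434.0, 292.0], [430.0, 344.0], [320.0, 292.0], [320.0, 344.0]]
-0.06 [[447.0, 310.0], [441.0, 367.0], [320.0, 309.0], [320.0, 367.0]]
```

View pics/g3.png

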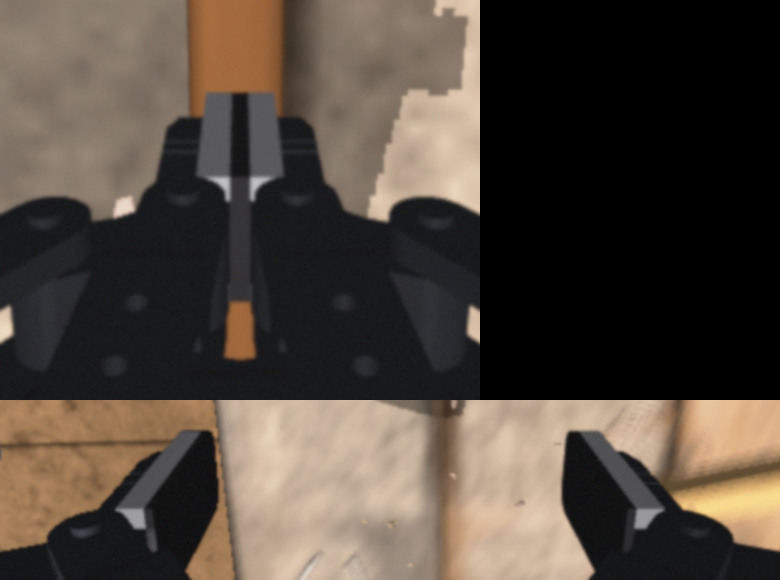

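The shut fingers sit at z≈0.066, just above the handle: the real fingertips are ~33 mm short of the reported TCP. I'll open, go down in small steps while watching the force, and close again.

Request:
send_rows(commands=[{"delta_pos": [0, 0, 0.3], "yaw": 0}, {"delta_pos": [0, 0, 0], "yaw": 0}, {"delta_pos": [0, 0, 0], "yaw": 0}, {"delta_pos": [0, 0, 0], "yaw": 0}, {"delta_pos": [0, 0, 0], "yaw": 0}, {"delta_pos": [0, 0, -0.8], "yaw": 0}, {"delta_pos": [0, 0, -0.8], "yaw": 0}, {"delta_pos": [0, 0, 0], "yaw": 0}], grip=-1)

```text
t: 5.7
tcp_pos: [0.4662, 0.011, 0.0194]
tool_rot: [0.703, 0.711, 0.007, 0.005]
force: [-0.9, -0.1, 0.1]
finger_gap: 1.0
```

Request:
send_rows(commands=[{"delta_pos": [0, 0, -0.8], "yaw": 0}, {"delta_pos": [0, 0, -0.7], "yaw": 0}, {"delta_pos": [0, 0, 0], "yaw": 0}, {"delta_pos": [0, 0, 0], "yaw": 0}])

```text
t: 6.2
tcp_pos: [0.466, 0.0111, 0.0029]
tool_rot: [0.703, 0.711, 0.007, 0.005]
force: [-0.3, -0.8, 0.3]
finger_gap: 1.0
```

Request:
send_rows(commands=[{"delta_pos": [0, 0, 0], "yaw": 0}, {"delta_pos": [0, 0, 0], "yaw": 0}, {"delta_pos": [0, 0, 0], "yaw": 0}, {"delta_pos": [0, 0, 0], "yaw": 0}, {"delta_pos": [0, 0, 0], "yaw": 0}], grip=1, force=110)

```text
t: 6.82
tcp_pos: [0.4662, 0.011, 0.0039]
tool_rot: [0.703, 0.711, 0.007, 0.005]
force: [0.3, 0.6, -1.7]
finger_gap: 0.21
```

```bash
python3 - <<'E'
from fit import *
print(tool())
E
```

```text
(6.825, array([0.4662, 0.011 , 0.0039]), 1.5821, array([ 0.002,  0.017, -1.   ]), array([ 0.3,  0.6, -1.7]), 0.21)
```

Request:
send_rows(commands=[{"delta_pos": [0, 0, 1.0], "yaw": 0}, {"delta_pos": [0, 0, 2.0], "yaw": 0}, {"delta_pos": [0, 0, 2.0], "yaw": 0}, {"delta_pos": [0, 0, 1.5], "yaw": 0}, {"delta_pos": [0, 0, 0], "yaw": 0}])

```text
t: 7.45
tcp_pos: [0.4656, 0.0112, 0.0719]
tool_rot: [0.703, 0.711, 0.007, 0.005]
force: [-0.6, 0.1, -2.2]
finger_gap: 0.211
```

```bash
python3 - <<'E'
from fit import *
print(tool())
B=np.array([[x,y,z] for x in(-h,h) for y in(-h,h) for z in(30,38)])/1000
data=[]
for n in('scene','side'):
    im=cv2.imread(f'pics/{n}0.png');C=cal(n)
    big=cv2.resize(im,None,fx=4,fy=4,interpolation=cv2.INTER_LINEAR);hsv=cv2.cvtColor(big,cv2.COLOR_BGR2HSV)
    roi=np.zeros(big.shape[:2],np.uint8);cv2.fillConvexPoly(roi,cv2.convexHull(((proj(C,place([.6245,.249,-.175],B*[1.15,1.15,1]))+.5)*4-.5).astype(np.int32)),255)
    m=((hsv[...,0]<12)|(hsv[...,0]>172))&(hsv[...,1]>140)&(roi>0)
    m=cv2.morphologyEx(m.astype(np.uint8),cv2.MORPH_OPEN,np.ones((5,5)))
    hull=cv2.convexHull(cv2.findNonZero(m)); M=cv2.fillConvexPoly(np.zeros(m.shape,np.uint8),hull,1);data.append((C,M))
    print(n,(cv2.approxPolyDP(hull,14,True)[:,0]/4-.375).round(1).tolist())
def cost(p,d):
    t=0
    for C,M in d:
        P=cv2.fillConvexPoly(np.zeros(M.shape,np.uint8),cv2.convexHull(np.round(((proj(C,place(p,B))+.5)*4-.5)*16).astype(np.int32)),1,shift=4)
        t+=(P^M).sum()/M.sum()
    return t
for d in(data,data[:1],data[1:]):
    p0=np.array([.6245,.249,-.175]);S=np.vstack([p0,p0+[.004,0,0],p0+[0,.004,0],p0+[0,0,.04]])
    r=minimize(cost,p0,(d,),'Nelder-Mead',options=dict(initial_simplex=S));print(r.x.round(4),r.fun)
# lifter in hand, seen by the fixed cameras
ims=[(cal(n),manip.snapshot(n)) for n in('scene','side')]
print('lifter now',refine([.465,.0666,1.5824,.058],LIFT[:4],ims).round(4),tool())
E
```

```text
(7.45, array([0.4656, 0.0112, 0.0719]), 1.5819, array([ 0.002,  0.017, -1.   ]), array([-0.6,  0.1, -2.2]), 0.211)Traceback (most recent call last):
  File "<stdin>", line 11, in <module>
cv2.error: OpenCV(4.12.0) /io/opencv/modules/imgproc/src/convhull.cpp:143: error: (-215:Assertion failed) total >= 0 && (depth == CV_32F || depth == CV_32S) in function 'convexHull'
```

```bash
cat > tilefit.py <<'E'
from fit import *
B=np.array([[x,y,z] for x in(-h,h) for y in(-h,h) for z in(0,8)])/1000
def tilefit(imgs,p0,z,show=True):
    data=[]; q=np.r_[p0,z]
    for C,im in imgs:
        big=cv2.resize(im,None,fx=4,fy=4,interpolation=cv2.INTER_LINEAR);hsv=cv2.cvtColor(big,cv2.COLOR_BGR2HSV)
        roi=np.zeros(big.shape[:2],np.uint8);cv2.fillConvexPoly(roi,cv2.convexHull(((proj(C,place(q,B*[1.15,1.15,1]))+.5)*4-.5).astype(np.int32)),255)
        m=((hsv[...,0]<15)|(hsv[...,0]>172))&(hsv[...,1]>130)&(hsv[...,2]>70)&(roi>0)
        m=cv2.morphologyEx(m.astype(np.uint8),cv2.MORPH_OPEN,np.ones((3,3)))
        hull=cv2.convexHull(cv2.findNonZero(m)); data.append((C,cv2.fillConvexPoly(np.zeros(m.shape,np.uint8),hull,1)))
        if show: print((cv2.approxPolyDP(hull,14,True)[:,0]/4-.375).round(1).tolist())
    def cost(p,d):
        t=0
        for C,M in d:
            P=cv2.fillConvexPoly(np.zeros(M.shape,np.uint8),cv2.convexHull(np.round(((proj(C,place(np.r_[p,z],B))+.5)*4-.5)*16).astype(np.int32)),1,shift=4)
            t+=(P^M).sum()/M.sum()
        return t
    for d in[data]+[[x] for x in data]:
        S=np.vstack([p0]+[np.array(p0)+np.eye(3)[i]*[.004,.004,.04][i] for i in range(3)])
        r=minimize(cost,p0,(d,),'Nelder-Mead',options=dict(initial_simplex=S));print('tile',r.x.round(4),round(r.fun,3))
E
python3 - <<'E'
from tilefit import *
im=cv2.imread('pics/scene0.png');hs=cv2.cvtColor(im,cv2.COLOR_BGR2HSV);u,v=221,299
print(hs[292:306,215].tolist())
try: tilefit([(cal(n),cv2.imread(f'pics/{n}0.png')) for n in('scene','side')],[.6245,.249,-.175],.03)
except Exception as e: print(e)
ims=[(cal(n),manip.snapshot(n)) for n in('scene','side')]
print('lifter now',refine([.465,.0666,1.5824,.068],LIFT[:4],ims).round(4),tool())
E
```

```text
[[15, 9, 238], [15, 2, 241], [0, 1, 242], [0, 1, 242], [0, 1, 242], [0, 1, 242], [150, 1, 242], [150, 1, 242], [10, 19, 239], [9, 99, 230], [10, 139, 227], [9, 129, 174], [9, 102, 123], [11, 84, 122]]
[[258.4, 284.6], [200.9, 308.4], [179.9, 263.1], [234.9, 242.1]]
[[274.1, 296.4], [221.4, 334.9], [159.6, 313.9], [157.9, 309.4], [201.4, 285.1], [252.9, 288.4]]
tile [ 0.6254  0.2502 -0.17  ] 0.155
tile [ 0.6265  0.2508 -0.1906] 0.075
tile [ 0.6249  0.2485 -0.1719] 0.067
lifter now [0.4642 0.067  1.5852 0.0679] (7.55, array([0.4647, 0.0113, 0.0708]), 1.5819, array([ 0.003,  0.014, -1.   ]), array([ 0.2,  0.6, -1.2]), 0.21)
```

```bash
sed -i 's/>130)/>70)/' tilefit.py; python3 - <<'E'
from tilefit import *
tilefit([(cal(n),cv2.imread(f'pics/{n}0.png')) for n in('scene','side')],[.6245,.249,-.175],.03)
E
```

```text
[[259.4, 285.6], [201.1, 310.4], [178.6, 263.9], [235.6, 241.6], [251.4, 257.9]]
[[274.9, 295.6], [242.4, 326.9], [221.4, 334.9], [159.6, 313.9], [157.9, 309.4], [213.9, 278.4]]
tile [ 0.6242  0.2486 -0.1679] 0.113
tile [ 0.6241  0.2513 -0.1698] 0.059
tile [ 0.6248  0.2482 -0.1672] 0.045
```

Request:
send_rows(commands=[{"delta_pos": [-0.6, 2.0, 0.8], "yaw": -0.1}, {"delta_pos": [-0.6, 2.0, 0.8], "yaw": -0.12}, {"delta_pos": [-0.6, 2.0, 0.4], "yaw": -0.12}, {"delta_pos": [-0.6, 2.0, 0], "yaw": -0.12}, {"delta_pos": [-0.6, 2.0, 0], "yaw": -0.12}, {"delta_pos": [-0.6, 2.0, 0], "yaw": -0.12}, {"delta_pos": [-0.6, 2.0, 0], "yaw": -0.12}, {"delta_pos": [-0.6, 2.0, 0], "yaw": -0.12}, {"delta_pos": [-0.6, 2.0, 0], "yaw": -0.12}, {"delta_pos": [-0.6, 2.0, 0], "yaw": -0.12}])

```text
t: 8.8
tcp_pos: [0.3962, 0.2153, 0.0833]
tool_rot: [0.984, 0.178, -0.005, 0.002]
force: [0.0, 0.4, -1.6]
finger_gap: 0.212
```

Request:
send_rows(commands=[{"delta_pos": [-0.6, 2.0, 0], "yaw": -0.12}, {"delta_pos": [-0.6, 2.0, 0], "yaw": -0.12}, {"delta_pos": [-0.4, 1.2, 0], "yaw": -0.1}, {"delta_pos": [0, 0.5, 0], "yaw": -0.05}, {"delta_pos": [0, 0, 0], "yaw": 0}, {"delta_pos": [0, 0, 0], "yaw": 0}])

```text
t: 9.55
tcp_pos: [0.3741, 0.2738, 0.0782]
tool_rot: [1.0, -0.022, -0.011, 0.002]
force: [-0.3, -0.1, -2.5]
finger_gap: 0.212
```

```bash
python3 - <<'E'
from fit import *
print(tool(),manip.sense()['q'].round(2))
E
```

```text
(9.55, array([0.3741, 0.2738, 0.0782]), -0.0433, array([-0.023,  0.005, -1.   ]), array([-0.3, -0.1, -2.5]), 0.212) [0.39 0.52 1.92 0.01 0.72 1.99]
```

Request:
send_rows(commands=[{"delta_pos": [0.1, 0.8, 0], "yaw": -0.05}, {"delta_pos": [0.1, 0.8, 0], "yaw": -0.05}, {"delta_pos": [0, 0.4, -1.0], "yaw": -0.035}, {"delta_pos": [0, 0, -1.5], "yaw": 0}, {"delta_pos": [0, 0, -1.5], "yaw": 0}, {"delta_pos": [0, 0, -1.0], "yaw": 0}, {"delta_pos": [0, 0, 0], "yaw": 0}, {"delta_pos": [0, 0, 0], "yaw": 0}])

```text
t: 10.55
tcp_pos: [0.3767, 0.2917, 0.0258]
tool_rot: [0.996, -0.092, -0.013, 0.002]
force: [0.9, -0.3, -1.3]
finger_gap: 0.208
```

```bash
python3 - <<'E'
from fit import *
t=tool();print(t)
ims=[(cal(n),manip.snapshot(n)) for n in('scene','side')]
cv2.imwrite('pics/s3.png',ims[0][1]);cv2.imwrite('pics/d3.png',ims[1][1])
a=t[2];x,y,z=t[1];p0=[x+.0556*np.cos(a),y+.0556*np.sin(a),a,z-.0045]
p=refine(p0,LIFT[:4],ims);print(np.round(p0,4),p.round(4),tool())
E
```

```text
(10.55, array([0.3767, 0.2917, 0.0258]), -0.1835, array([-0.025,  0.006, -1.   ]), array([ 0.9, -0.3, -1.3]), 0.208)
[ 0.4314  0.2816 -0.1835  0.0213] [ 0.4301  0.2828 -0.1678  0.0187] (10.65, array([0.3767, 0.2918, 0.026 ]), -0.1835, array([-0.024,  0.006, -1.   ]), array([ 0.2, -0.6, -1. ]), 0.214)
```

```bash
python3 - <<'E'
from fit import *
c,s=np.cos(.024),np.sin(.024)
E=[np.c_[c*e[:,0]+s*e[:,2],e[:,1],-s*e[:,0]+c*e[:,2]] for e in LIFT[:4]]
v={n:(cal(n),cv2.imread(f'pics/{f}3.png')) for n,f in(('scene','s'),('side','d'))}
for sel in(['scene','side'],['scene'],['side']):
    for z in(.0195,.021,.0225):
        f=lambda p:np.r_[p,z]
        from functools import partial
        best=min((minimize(lambda q:score(np.r_[q,z],E,[(v[n][0],grads(v[n][1],1.0)) for n in sel]),[.4308,.2822,y],method='Nelder-Mead',options=dict(initial_simplex=[[.4308,.2822,y],[.434,.2822,y],[.4308,.285,y],[.4308,.2822,y+.02]],maxiter=150)) for y in(-.185,-.168)),key=lambda r:r.fun)
        print(sel,z,best.x.round(4),round(best.fun))
im=v['scene'][1].copy();draw(im,v['scene'][0],[.4314,.2816,-.1835,.0213],E,(255,0,255));k=im[230:380,130:330]
im=v['side'][1].copy();draw(im,v['side'][0],[.4314,.2816,-.1835,.0213],E,(255,0,255));k2=im[230:380,200:400]
cv2.imwrite('pics/o3.png',cv2.resize(np.hstack([k,k2]),None,fx=2,fy=2,interpolation=2))
E
```

```text
['scene', 'side'] 0.0195 [ 0.4316  0.2826 -0.1809] -36736
['scene', 'side'] 0.021 [ 0.4303  0.2844 -0.1841] -37165
['scene', 'side'] 0.0225 [ 0.4291  0.2862 -0.1871] -34766
['scene'] 0.0195 [ 0.4302  0.2834 -0.176 ] -6861
['scene'] 0.021 [ 0.4294  0.2838 -0.1781] -6836
['scene'] 0.0225 [ 0.4287  0.2842 -0.1796] -6794
['side'] 0.0195 [ 0.4315  0.2825 -0.1843] -30653
['side'] 0.021 [ 0.4305  0.2847 -0.1869] -30567
['side'] 0.0225 [ 0.4293  0.287  -0.1876] -30323
```

View pics/o3.png

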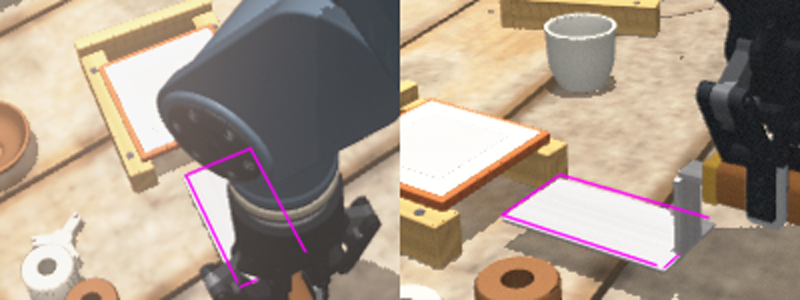

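Request:
send_rows(commands=[{"delta_pos": [0, 0.1, -0.4], "yaw": 0.008}, {"delta_pos": [0, 0, 0], "yaw": 0}, {"delta_pos": [0.98, -0.175, 0], "yaw": 0}, {"delta_pos": [0.98, -0.175, 0], "yaw": 0}, {"delta_pos": [0.98, -0.175, 0], "yaw": 0}, {"delta_pos": [0.98, -0.175, 0], "yaw": 0}, {"delta_pos": [0, 0, 0], "yaw": 0}])

```text
t: 11.52
tcp_pos: [0.4209, 0.2858, 0.0227]
tool_rot: [0.996, -0.087, -0.011, 0.001]
force: [0.5, -0.3, -1.4]
finger_gap: 0.214
```

```bash
python3 - <<'E'
from fit import *
print(tool())
E
```

```text
(11.525, array([0.4209, 0.2858, 0.0227]), -0.1752, array([-0.021,  0.004, -1.   ]), array([ 0.5, -0.3, -1.4]), 0.214)
```

Request:
send_rows(commands=[{"delta_pos": [0.98, -0.175, 0], "yaw": 0}, {"delta_pos": [0.98, -0.175, 0], "yaw": 0}, {"delta_pos": [0.98, -0.175, 0], "yaw": 0}, {"delta_pos": [0.98, -0.175, 0], "yaw": 0}, {"delta_pos": [0.98, -0.175, 0], "yaw": 0}, {"delta_pos": [0.98, -0.175, 0], "yaw": 0}, {"delta_pos": [0.98, -0.175, 0], "yaw": 0}, {"delta_pos": [0, 0, 0], "yaw": 0}, {"delta_pos": [0, 0, 0], "yaw": 0}])

```text
t: 12.65
tcp_pos: [0.4937, 0.2722, 0.0224]
tool_rot: [0.996, -0.088, -0.011, 0.001]
force: [-0.5, 0.4, -1.1]
finger_gap: 0.21
```

```bash
python3 - <<'E'
from fit import *
print(tool())
E
```

```text
(12.65, array([0.4937, 0.2722, 0.0224]), -0.1754, array([-0.022,  0.005, -1.   ]), array([-0.5,  0.4, -1.1]), 0.21)
```

Request:
send_rows(commands=[{"delta_pos": [0.6, -0.1, 0], "yaw": 0}, {"delta_pos": [0.6, -0.1, 0], "yaw": 0}, {"delta_pos": [0.1, 0, 0], "yaw": 0}, {"delta_pos": [0, 0, 0], "yaw": 0}])

```text
t: 13.15
tcp_pos: [0.5067, 0.2702, 0.0223]
tool_rot: [0.996, -0.087, -0.012, 0.002]
force: [0.3, 0.2, -2.5]
finger_gap: 0.21
```

```bash
python3 - <<'E'
from tilefit import *
print(tool())
C=cal('side');im=manip.snapshot('side')
t=tool();a=t[2];x,y,z=t[1];L=np.array([x+.0556*np.cos(a)-.0018*np.sin(a),y+.0556*np.sin(a)+.0018*np.cos(a)])
d=np.array([.6245,.249])-L;print('along',d@[np.cos(a),np.sin(a)],'lat',d@[-np.sin(a),np.cos(a)])
tilefit([(C,im)],[.6245,.249,-.17],.03)
cv2.imwrite('pics/ins.png',cv2.resize(im[230:380,130:400],None,fx=2.9,fy=2.9,interpolation=2))
E
```

```text
(13.15, array([0.5067, 0.2702, 0.0223]), -0.1748, array([-0.023,  0.005, -1.   ]), array([ 0.3,  0.2, -2.5]), 0.21)
along 0.06409180315334514 lat -0.0021902023845341498
[[270.9, 290.4], [271.4, 307.4], [220.9, 334.9], [158.1, 311.4], [214.1, 278.9]]
tile [ 0.6246  0.2486 -0.1661] 0.062
tile [ 0.6246  0.2486 -0.1661] 0.062
```

View pics/ins.png

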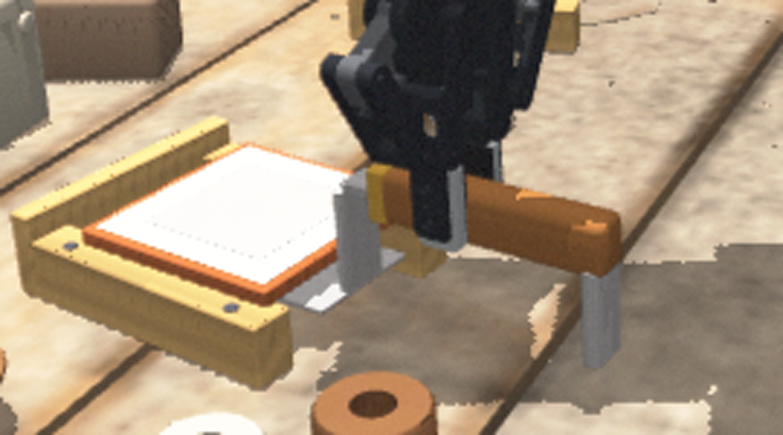

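Side picture: blade fully between the rails under the tile, riser (~(360,230) in the crop) just short of the tile's near edge, gripper clear. Nudge in 3 mm and lift slowly.

Request:
send_rows(commands=[{"delta_pos": [0.3, -0.05, 0], "yaw": 0}, {"delta_pos": [0, 0, 0.3], "yaw": 0}, {"delta_pos": [0, 0, 0.4], "yaw": 0}, {"delta_pos": [0, 0, 0.4], "yaw": 0}, {"delta_pos": [0, 0, 0.4], "yaw": 0}, {"delta_pos": [0, 0, 0.4], "yaw": 0}, {"delta_pos": [0, 0, 0.4], "yaw": 0}, {"delta_pos": [0, 0, 0.3], "yaw": 0}, {"delta_pos": [0, 0, 0], "yaw": 0}])

```text
t: 14.32
tcp_pos: [0.5078, 0.2694, 0.0496]
tool_rot: [0.996, -0.087, -0.014, 0.002]
force: [-0.3, 0.0, -3.0]
finger_gap: 0.21
```

```bash
python3 - <<'E'
from fit import *
print(tool(),manip.sense()['ft_torque'].round(2))
E
```

```text
(14.325, array([0.5078, 0.2694, 0.0496]), -0.1748, array([-0.027,  0.007, -1.   ]), array([-0.3,  0. , -3. ]), 0.21) [ 0.05  0.24 -0.04]
```

Request:
send_rows(commands=[{"delta_pos": [0, 0, 0.3], "yaw": 0}, {"delta_pos": [0, 0, 0.6], "yaw": 0}, {"delta_pos": [0, 0, 0.7], "yaw": 0}, {"delta_pos": [0, 0, 0.7], "yaw": 0}, {"delta_pos": [0, 0, 0.7], "yaw": 0}, {"delta_pos": [0, 0, 0.7], "yaw": 0}, {"delta_pos": [0, 0, 0.5], "yaw": 0}, {"delta_pos": [0, 0, 0.3], "yaw": 0}, {"delta_pos": [0, 0, 0], "yaw": 0}])

```text
t: 15.45
tcp_pos: [0.5076, 0.2694, 0.0981]
tool_rot: [0.996, -0.087, -0.014, 0.002]
force: [0.6, -0.0, -3.4]
finger_gap: 0.211
```

```bash
python3 - <<'E'
from tilefit import *
t=tool();print(t)
ims=[(cal(n),manip.snapshot(n)) for n in('scene','side')]
cv2.imwrite('pics/s4.png',ims[0][1]);cv2.imwrite('pics/d4.png',ims[1][1])
a=t[2];x,y,z=t[1]
for zz in(z-.0035+.003-.003,z-.0035+.003-.001,z-.0035+.003-.005):
  print(zz);tilefit(ims[1:],[x+.117*np.cos(a)-.002*np.sin(a)*0,y+.117*np.sin(a),a],zz,False)
E
```

```text
(15.45, array([0.5076, 0.2694, 0.0981]), -0.1749, array([-0.027,  0.006, -1.   ]), array([ 0.6, -0. , -3.4]), 0.211)
0.0946
tile [ 0.6237  0.2497 -0.1518] 0.085
tile [ 0.6237  0.2497 -0.1518] 0.085
0.0966
tile [ 0.6218  0.2539 -0.1438] 0.104
tile [ 0.6218  0.2539 -0.1438] 0.104
0.0926
tile [ 0.6262  0.2463 -0.147 ] 0.065
tile [ 0.6262  0.2463 -0.147 ] 0.065
```

```bash
python3 - <<'E'
import cv2,numpy as np
a=cv2.imread('pics/s4.png')[170:350,150:400];b=cv2.imread('pics/d4.png')[190:370,130:380]
cv2.imwrite('pics/l4.png',cv2.resize(np.hstack([a,b]),None,fx=1.6,fy=1.6,interpolation=2))
E
```

```text
(no output)
```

View pics/l4.png

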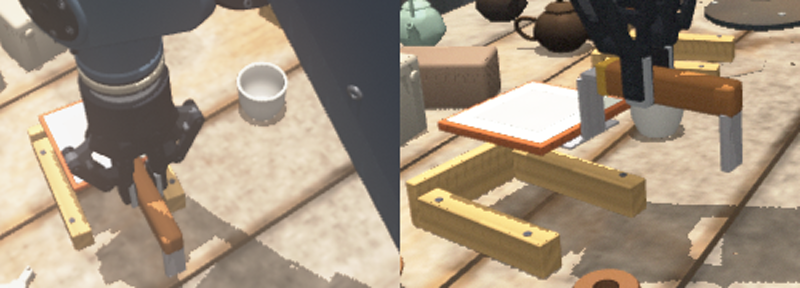

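Tile sits level-ish on the blade above the rack, cup untouched at left/behind. Carrying across slowly, above the cup.

Request:
send_rows(commands=[{"delta_pos": [0.05, -0.4, 0], "yaw": 0.004}, {"delta_pos": [0.1, -0.8, 0], "yaw": 0.007}, {"delta_pos": [0.15, -1.2, 0], "yaw": 0.01}, {"delta_pos": [0.18, -1.5, 0], "yaw": 0.0128}, {"delta_pos": [0.18, -1.5, 0], "yaw": 0.0128}, {"delta_pos": [0.18, -1.5, 0], "yaw": 0.0128}, {"delta_pos": [0.18, -1.5, 0], "yaw": 0.0128}, {"delta_pos": [0.18, -1.5, 0], "yaw": 0.0128}, {"delta_pos": [0.18, -1.5, 0], "yaw": 0.0128}, {"delta_pos": [0.18, -1.5, 0], "yaw": 0.0128}])

```text
t: 16.8
tcp_pos: [0.5227, 0.1295, 0.0967]
tool_rot: [0.999, -0.029, -0.015, 0.005]
force: [0.6, -0.4, -3.6]
finger_gap: 0.214
```

Request:
send_rows(commands=[{"delta_pos": [0.18, -1.5, 0], "yaw": 0.0128}, {"delta_pos": [0.18, -1.5, 0], "yaw": 0.0128}, {"delta_pos": [0.18, -1.5, 0], "yaw": 0.0128}, {"delta_pos": [0.18, -1.5, 0], "yaw": 0.0128}, {"delta_pos": [0.18, -1.5, 0], "yaw": 0.0128}, {"delta_pos": [0.18, -1.5, 0], "yaw": 0.0128}, {"delta_pos": [0.18, -1.5, 0], "yaw": 0.0128}, {"delta_pos": [0.18, -1.2, 0], "yaw": 0.0128}, {"delta_pos": [0.15, -0.8, 0], "yaw": 0.01}, {"delta_pos": [0.1, -0.4, 0], "yaw": 0.01}])

```text
t: 18.05
tcp_pos: [0.5387, -0.0135, 0.0969]
tool_rot: [0.999, 0.033, -0.015, 0.007]
force: [0.8, -0.0, -3.8]
finger_gap: 0.211
```

```bash
python3 - <<'E'
from fit import *
print(tool())
E
```

```text
(18.05, array([ 0.5387, -0.0135,  0.0969]), 0.066, array([-0.031,  0.014, -0.999]), array([ 0.8, -0. , -3.8]), 0.211)
```

Request:
send_rows(commands=[{"delta_pos": [0.1, -0.6, 0], "yaw": 0.006}, {"delta_pos": [0.2, -1.2, 0], "yaw": 0.012}, {"delta_pos": [0.2, -1.5, 0], "yaw": 0.013}, {"delta_pos": [0.2, -1.5, 0], "yaw": 0.013}, {"delta_pos": [0.2, -1.5, 0], "yaw": 0.013}, {"delta_pos": [0.2, -1.5, 0], "yaw": 0.013}, {"delta_pos": [0.2, -1.5, 0], "yaw": 0.013}, {"delta_pos": [0.2, -1.2, 0], "yaw": 0.013}, {"delta_pos": [0.1, -0.7, 0], "yaw": 0.008}, {"delta_pos": [0.0, -0.3, 0], "yaw": 0}])

```text
t: 19.3
tcp_pos: [0.5558, -0.1349, 0.0967]
tool_rot: [0.996, 0.09, -0.015, 0.009]
force: [-0.0, 1.0, -3.2]
finger_gap: 0.213
```

Request:
send_rows(commands=[{"delta_pos": [0, 0, 0], "yaw": 0}, {"delta_pos": [0, 0, 0], "yaw": 0}])

```text
t: 19.55
tcp_pos: [0.5554, -0.1343, 0.0966]
tool_rot: [0.996, 0.091, -0.015, 0.009]
force: [-0.0, -0.6, -3.7]
finger_gap: 0.214
```

```bash
python3 - <<'E'
from tilefit import *
t=tool();print(t,manip.sense()['ft_torque'].round(2))
ims=[(cal(n),manip.snapshot(n)) for n in('scene','side')]
a=t[2];x,y,z=t[1]
for dz in(-.0005,-.003,-.005): print(z+dz);tilefit(ims,[x+.1183*np.cos(a),y+.1183*np.sin(a),a+.007],z+dz,False)
for n,f in(('scene','s5'),('side','d5')): cv2.imwrite(f'pics/{f}.png',dict(scene=ims[0][1],side=ims[1][1])[n])
E
```

```text
(19.55, array([ 0.5554, -0.1343,  0.0966]), 0.1813, array([-0.032,  0.014, -0.999]), array([-0. , -0.6, -3.7]), 0.214) [-0.02  0.2   0.03]
0.0961
tile [ 0.6676 -0.1057  0.189 ] 0.276
tile [ 0.6667 -0.106   0.1818] 0.166
tile [ 0.6677 -0.1061  0.1877] 0.109
0.0936
tile [ 0.6693 -0.1069  0.1993] 0.306
tile [ 0.6677 -0.1054  0.1717] 0.169
tile [ 0.6699 -0.1096  0.2053] 0.124
0.0916
tile [ 0.6719 -0.1125  0.2114] 0.33
tile [ 0.6697 -0.1062  0.1613] 0.173
tile [ 0.6732 -0.115   0.219 ] 0.119
```

```bash
cat >> tilefit.py <<'E'
def corners(imgs,p,z,pitch=0,roll=0):
    from scipy.spatial.transform import Rotation as R
    Q=R.from_euler('zyx',[p[2],pitch,roll]).apply(B)+[p[0],p[1],z]
    for C,im in imgs:
        u=proj(C,Q);hs=cv2.cvtColor(im,cv2.COLOR_BGR2HSV)
        roi=cv2.fillConvexPoly(np.zeros(im.shape[:2],np.uint8),cv2.convexHull(proj(C,Q*1).astype(np.int32)),1);roi=cv2.dilate(roi,np.ones((19,19)))
        m=((hs[...,0]<15)&(hs[...,1]>70)&(hs[...,2]>70)&(roi>0)).astype(np.uint8)
        n,l,st,_=cv2.connectedComponentsWithStats(m);
        for k in range(1,n):
            if st[k,4]>30: print('blob',st[k].tolist(),cv2.approxPolyDP(cv2.convexHull(cv2.findNonZero((l==k).astype(np.uint8))),2.5,True)[:,0].tolist())
        print('pred top  -x-y,-x+y,+x-y,+x+y',u[1::2].round(1).tolist());print('pred bot',u[::2].round(1).tolist())
E
python3 - <<'E'
from tilefit import *
ims=[(cal(n),cv2.imread(f'pics/{f}.png')) for n,f in(('scene','s5'),('side','d5'))]
corners(ims,[.6718,-.1130,.1883],.0966-.0005-.0037,.032,.014)
E
```

```text
blob [312, 118, 86, 70, 1114] [[397, 131], [384, 178], [373, 187], [351, 184], [334, 173], [312, 151], [323, 142], [373, 118]]
blob [393, 155, 8, 11, 58] [[399, 165], [393, 162], [393, 155], [400, 159]]
pred top  -x-y,-x+y,+x-y,+x+y [[399.7, 147.0], [365.0, 175.4], [356.5, 123.6], [321.2, 149.8]]
pred bot [[399.3, 150.1], [364.7, 178.5], [356.3, 126.7], [321.2, 152.9]]
blob [261, 171, 65, 33, 624] [[325, 186], [321, 197], [314, 200], [282, 203], [261, 198], [263, 174], [284, 171]]
pred top  -x-y,-x+y,+x-y,+x+y [[329.6, 181.0], [318.5, 194.8], [276.4, 180.5], [260.1, 193.9]]
pred bot [[329.7, 184.9], [318.7, 199.1], [276.6, 184.3], [260.4, 198.2]]
```

Request:
send_rows(commands=[{"delta_pos": [0.1, -0.5, 0], "yaw": -0.003}, {"delta_pos": [0.1, -0.5, -0.3], "yaw": -0.002}, {"delta_pos": [0, 0, -0.6], "yaw": 0}, {"delta_pos": [0, 0, -0.7], "yaw": 0}, {"delta_pos": [0, 0, -0.7], "yaw": 0}, {"delta_pos": [0, 0, -0.7], "yaw": 0}, {"delta_pos": [0, 0, -0.7], "yaw": 0}, {"delta_pos": [0, 0, -0.5], "yaw": 0}, {"delta_pos": [0, 0, -0.2], "yaw": 0}, {"delta_pos": [0, 0, 0], "yaw": 0}])

```text
t: 20.9
tcp_pos: [0.5572, -0.1443, 0.0487]
tool_rot: [0.996, 0.088, -0.016, 0.008]
force: [0.5, -0.1, -3.6]
finger_gap: 0.211
```

```bash
python3 - <<'E'
from tilefit import *
t=tool();print(t)
ims=[(cal(n),manip.snapshot(n)) for n in('scene','side')]
a=t[2];x,y,z=t[1];p=[x+.1183*np.cos(a),y+.1183*np.sin(a),a+.007];print(p)
corners(ims,p,z-.0042,.032,.014)
# where is rack_to in the same pictures (check of the side camera)
print(refine([.6738,-.1233,.1835],[MODEL['rack_to'][i] for i in(0,4,5)],ims[1:]).round(4))
E
```

```text
(20.9, array([ 0.5572, -0.1443,  0.0487]), 0.1768, array([-0.033,  0.013, -0.999]), array([ 0.5, -0.1, -3.6]), 0.211)
[np.float64(0.6736558862668034), np.float64(-0.12349335313383364), 0.18380000000000002]
blob [324, 129, 37, 20, 94] [[360, 129], [324, 148], [341, 135]]
blob [376, 137, 13, 7, 36] [[388, 140], [383, 143], [376, 140], [382, 137]]
blob [325, 141, 73, 54, 473] [[397, 145], [396, 152], [370, 194], [325, 168], [357, 141]]
pred top  -x-y,-x+y,+x-y,+x+y [[400.1, 162.0], [366.5, 190.0], [358.5, 138.6], [324.3, 164.5]]
pred bot [[399.7, 164.9], [366.2, 192.9], [358.3, 141.6], [324.2, 167.4]]
blob [265, 192, 24, 8, 108] [[288, 192], [274, 198], [265, 196], [269, 192]]
blob [265, 195, 62, 29, 374] [[326, 208], [320, 223], [265, 221], [274, 204], [287, 195]]
pred top  -x-y,-x+y,+x-y,+x+y [[330.8, 202.6], [319.9, 218.3], [278.9, 201.6], [263.1, 216.9]]
pred bot [[330.9, 206.4], [320.1, 222.4], [279.2, 205.3], [263.4, 220.9]]
[ 0.673  -0.1221  0.1874]
```

Request:
send_rows(commands=[{"delta_pos": [0, 0, -0.4], "yaw": 0}, {"delta_pos": [0, 0, -0.4], "yaw": 0}, {"delta_pos": [0, 0, -0.3], "yaw": 0}, {"delta_pos": [0, 0, -0.3], "yaw": 0}, {"delta_pos": [0, 0, -0.3], "yaw": 0}, {"delta_pos": [0, 0, -0.3], "yaw": 0}, {"delta_pos": [0, 0, -0.3], "yaw": 0}, {"delta_pos": [0, 0, -0.3], "yaw": 0}, {"delta_pos": [0, 0, 0], "yaw": 0}])

```text
t: 22.12
tcp_pos: [0.5594, -0.1452, 0.0226]
tool_rot: [0.996, 0.088, -0.013, 0.009]
force: [0.0, -0.5, -1.1]
finger_gap: 0.209
```

```bash
python3 - <<'E'
from tilefit import *
t=tool();print(t)
ims=[(cal(n),manip.snapshot(n)) for n in('scene','side')]
corners(ims,[.6738,-.1233,.1835],.03)
E
```

```text
(22.125, array([ 0.5594, -0.1452,  0.0226]), 0.1764, array([-0.028,  0.016, -0.999]), array([ 0. , -0.5, -1.1]), 0.209)
blob [361, 139, 23, 8, 50] [[383, 143], [371, 146], [361, 143], [377, 139]]
blob [325, 145, 55, 55, 314] [[379, 185], [364, 199], [325, 170], [349, 150], [361, 145]]
blob [385, 148, 13, 15, 95] [[397, 151], [394, 162], [385, 154], [392, 148]]
pred top  -x-y,-x+y,+x-y,+x+y [[399.2, 167.3], [365.7, 196.1], [358.1, 142.9], [324.1, 169.5]]
pred bot [[398.7, 170.1], [365.4, 198.8], [357.8, 145.7], [324.0, 172.3]]
blob [265, 204, 61, 28, 328] [[325, 217], [319, 231], [265, 227], [280, 204]]
pred top  -x-y,-x+y,+x-y,+x+y [[330.8, 209.7], [320.0, 227.1], [279.1, 207.1], [263.4, 223.9]]
pred bot [[330.9, 213.4], [320.1, 231.1], [279.3, 210.8], [263.6, 227.9]]
```

Request:
send_rows(commands=[{"delta_pos": [-0.4, -0.07, 0], "yaw": 0}, {"delta_pos": [-0.8, -0.14, 0], "yaw": 0}, {"delta_pos": [-0.98, -0.175, 0], "yaw": 0}, {"delta_pos": [-0.98, -0.175, 0], "yaw": 0}, {"delta_pos": [-0.98, -0.175, 0], "yaw": 0}, {"delta_pos": [-0.98, -0.175, 0], "yaw": 0}])

```text
t: 22.98
tcp_pos: [0.5049, -0.1549, 0.0233]
tool_rot: [0.996, 0.088, -0.013, 0.01]
force: [-0.3, 0.2, -1.8]
finger_gap: 0.213
```

```bash
python3 - <<'E'
from tilefit import *
from scipy.spatial.transform import Rotation as R
print(tool())
corners([(cal(n),manip.snapshot(n)) for n in('scene','side')],[.6738,-.1233,.1835],.03)
c=manip.get_calibration('wrist');T=np.eye(4);T[:3,:3]=R.from_euler('z',1.5435).as_matrix()@np.diag([1,-1,-1]);T[:3,3]=[.4461,-.0305,.192]
C=((c['fx'],c['fy'],c['cx'],c['cy']),np.linalg.inv(T@c['mount']))
print('bench edge',back(C,(190,150),0),back(C,(207,300),0))
E
```

```text
(22.975, array([ 0.5049, -0.1549,  0.0233]), 0.1765, array([-0.028,  0.017, -0.999]), array([-0.3,  0.2, -1.8]), 0.213)
blob [325, 140, 74, 59, 477] [[398, 167], [394, 175], [366, 198], [325, 173], [326, 168], [361, 142], [376, 140], [383, 143]]
blob [385, 148, 24, 28, 278] [[408, 175], [387, 158], [385, 153], [390, 148], [408, 158]]
pred top  -x-y,-x+y,+x-y,+x+y [[399.2, 167.3], [365.7, 196.1], [358.1, 142.9], [324.1, 169.5]]
pred bot [[398.7, 170.1], [365.4, 198.8], [357.8, 145.7], [324.0, 172.3]]
blob [264, 204, 68, 27, 365] [[331, 210], [320, 230], [264, 225], [280, 204]]
pred top  -x-y,-x+y,+x-y,+x+y [[330.8, 209.7], [320.0, 227.1], [279.1, 207.1], [263.4, 223.9]]
pred bot [[330.9, 213.4], [320.1, 231.1], [279.3, 210.8], [263.6, 227.9]]
bench edge [0.32644662 0.02386151 0.        ] [ 0.32617375 -0.12849831  0.        ]
```

Request:
send_rows(commands=[{"delta_pos": [-0.98, -0.175, 0], "yaw": 0}, {"delta_pos": [-0.98, -0.175, 0], "yaw": 0}, {"delta_pos": [-0.98, -0.175, 0], "yaw": 0}, {"delta_pos": [-0.98, -0.175, 0], "yaw": 0}, {"delta_pos": [-0.98, -0.175, 0], "yaw": 0}, {"delta_pos": [-0.98, -0.175, 0], "yaw": 0}, {"delta_pos": [-0.98, -0.175, 0], "yaw": 0}, {"delta_pos": [-0.98, -0.175, 0], "yaw": 0}, {"delta_pos": [-0.7, -0.12, 0], "yaw": 0}, {"delta_pos": [0, 0, 0], "yaw": 0}])

```text
t: 24.32
tcp_pos: [0.4131, -0.1712, 0.0235]
tool_rot: [0.996, 0.088, -0.013, 0.009]
force: [0.5, 0.2, -1.6]
finger_gap: 0.213
```

```bash
python3 - <<'E'
from tilefit import *
print(tool())
ims=[(cal(n),manip.snapshot(n)) for n in('scene','side')]
tilefit(ims,[.6738,-.1233,.1835],.03)
E
```

```text
(24.325, array([ 0.4131, -0.1712,  0.0235]), 0.1755, array([-0.028,  0.016, -0.999]), array([ 0.5,  0.2, -1.6]), 0.213)
[[404.6, 167.1], [365.4, 198.4], [324.4, 172.4], [360.9, 142.1]]
[[331.6, 209.9], [319.6, 230.6], [264.1, 224.6], [278.6, 205.9]]
tile [ 0.674  -0.1256  0.1739] 0.179
tile [ 0.6712 -0.1255  0.137 ] 0.118
tile [ 0.6739 -0.1259  0.1788] 0.054
```

Request:
send_rows(commands=[{"delta_pos": [0, 0, 1.5], "yaw": 0}, {"delta_pos": [0, 0, 2.0], "yaw": 0}, {"delta_pos": [0, 0, 2.0], "yaw": 0}, {"delta_pos": [0.2, 0.6, 0.5], "yaw": 0.06}, {"delta_pos": [0.4, 1.2, 0], "yaw": 0.1}, {"delta_pos": [0.4, 1.2, 0], "yaw": 0.12}, {"delta_pos": [0.4, 1.2, 0], "yaw": 0.12}, {"delta_pos": [0.4, 1.2, 0], "yaw": 0.12}, {"delta_pos": [0.4, 1.2, 0], "yaw": 0.12}, {"delta_pos": [0.4, 1.2, 0], "yaw": 0.12}])

```text
t: 25.68
tcp_pos: [0.4461, -0.0925, 0.0862]
tool_rot: [0.886, 0.463, -0.004, 0.016]
force: [-0.3, 0.6, -1.6]
finger_gap: 0.213
```

Request:
send_rows(commands=[{"delta_pos": [0.4, 1.2, 0], "yaw": 0.12}, {"delta_pos": [0.4, 1.2, 0], "yaw": 0.12}, {"delta_pos": [0.4, 1.2, 0], "yaw": 0.12}, {"delta_pos": [0.4, 1.2, 0], "yaw": 0.12}, {"delta_pos": [0.2, 0.6, 0], "yaw": 0.08}, {"delta_pos": [0, 0, 0], "yaw": 0.0}, {"delta_pos": [0, 0, 0], "yaw": 0}])

```text
t: 26.55
tcp_pos: [0.4679, -0.0352, 0.0866]
tool_rot: [0.716, 0.698, 0.002, 0.019]
force: [-0.2, 0.1, -1.8]
finger_gap: 0.215
```

```bash
python3 - <<'E'
from tilefit import *
t=tool();print(t)
ims=[(cal(n),manip.snapshot(n)) for n in('scene','side')]
a=t[2];x,y,z=t[1]
print('lifter',refine([x+.0556*np.cos(a),y+.0556*np.sin(a),a,z-.007],LIFT[:4],ims).round(4))
E
```

```text
(26.55, array([ 0.4679, -0.0352,  0.0866]), 1.5456, array([-0.023,  0.029, -0.999]), array([-0.2,  0.1, -1.8]), 0.215)
lifter [0.4701 0.0209 1.5655 0.0792]
```

Request:
send_rows(commands=[{"delta_pos": [0, 0, -1.0], "yaw": 0}, {"delta_pos": [0, 0, -1.6], "yaw": 0}, {"delta_pos": [0, 0, -1.6], "yaw": 0}, {"delta_pos": [0, 0, -1.4], "yaw": 0}, {"delta_pos": [0, 0, -0.8], "yaw": 0}, {"delta_pos": [0, 0, -0.3], "yaw": 0}, {"delta_pos": [0, 0, 0], "yaw": 0}])

```text
t: 27.52
tcp_pos: [0.4678, -0.0368, 0.0154]
tool_rot: [0.717, 0.697, 0.002, 0.019]
force: [-0.4, 0.1, -1.7]
finger_gap: 0.21
```

```bash
python3 - <<'E'
from fit import *
print(tool())
E
```

```text
(27.525, array([ 0.4678, -0.0368,  0.0154]), 1.5411, array([-0.023,  0.029, -0.999]), array([-0.4,  0.1, -1.7]), 0.21)
```

Request:
send_rows(commands=[{"delta_pos": [0, 0, -0.3], "yaw": 0}, {"delta_pos": [0, 0, -0.3], "yaw": 0}, {"delta_pos": [0, 0, -0.1], "yaw": 0}, {"delta_pos": [0, 0, 0], "yaw": 0}])

```text
t: 28.02
tcp_pos: [0.4687, -0.037, 0.0089]
tool_rot: [0.717, 0.697, 0.002, 0.02]
force: [0.2, 0.3, -1.7]
finger_gap: 0.21
```

Request:
send_rows(commands=[{"delta_pos": [0, 0, -0.2], "yaw": 0}, {"delta_pos": [0, 0, -0.2], "yaw": 0}, {"delta_pos": [0, 0, 0], "yaw": 0}], force=20)

```text
t: 28.4
tcp_pos: [0.4693, -0.0377, 0.0058]
tool_rot: [0.717, 0.696, 0.003, 0.02]
force: [-0.8, 0.4, 3.6]
finger_gap: 0.211
```

Request:
send_rows(commands=[{"delta_pos": [0, 0, -0.2], "yaw": 0}, {"delta_pos": [0, 0, 0], "yaw": 0}])

```text
t: 28.65
tcp_pos: [0.4692, -0.0381, 0.0045]
tool_rot: [0.717, 0.697, 0.003, 0.021]
force: [-1.8, -0.3, 3.3]
finger_gap: 0.211
```

```bash
python3 - <<'E'
from fit import *
print(tool(),manip.sense()['ft_torque'].round(2))
E
```

```text
(28.65, array([ 0.4692, -0.0381,  0.0045]), 1.542, array([-0.025,  0.033, -0.999]), array([-1.8, -0.3,  3.3]), 0.211) [0.56 0.28 0.15]
```

Nearly seated (level height was 0.0039). Opening the jaws and rising straight.

Request:
send_rows(commands=[{"delta_pos": [0, 0, 0], "yaw": 0}, {"delta_pos": [0, 0, 0], "yaw": 0}, {"delta_pos": [0, 0, 0], "yaw": 0}, {"delta_pos": [0, 0, 0], "yaw": 0}, {"delta_pos": [0, 0, 0.5], "yaw": 0}, {"delta_pos": [0, 0, 1.5], "yaw": 0}, {"delta_pos": [0, 0, 2.5], "yaw": 0}, {"delta_pos": [0, 0, 3.0], "yaw": 0}, {"delta_pos": [0, 0, 3.0], "yaw": 0}, {"delta_pos": [0, 0, 3.0], "yaw": 0}], grip=-1)

```text
t: 29.9
tcp_pos: [0.467, -0.0371, 0.142]
tool_rot: [0.717, 0.697, 0.001, 0.018]
force: [0.4, -0.4, 0.1]
finger_gap: 0.998
```

Request:
send_rows(commands=[{"delta_pos": [-2.0, -4, 1.5], "yaw": 0}, {"delta_pos": [-1.0, -5, 1], "yaw": 0}, {"delta_pos": [-1.0, -5, 0], "yaw": 0}, {"delta_pos": [-1.0, -5, 0], "yaw": 0}, {"delta_pos": [-1.0, -5, 0], "yaw": 0}, {"delta_pos": [-1.0, -5, 0], "yaw": 0}, {"delta_pos": [0, -3, 0], "yaw": 0}, {"delta_pos": [0, 0, 0], "yaw": 0}, {"delta_pos": [0, 0, 0], "yaw": 0}, {"delta_pos": [0, 0, 0], "yaw": 0}])

```text
t: 31.15
tcp_pos: [0.3944, -0.364, 0.1738]
tool_rot: [0.716, 0.698, 0.004, 0.023]
force: [0.0, -0.5, 1.0]
finger_gap: 1.003
```

```bash
python3 - <<'E'
from tilefit import *
t=tool();print(t)
ims=[(cal(n),manip.snapshot(n)) for n in('scene','side')]
cv2.imwrite('pics/s9.png',ims[0][1]);cv2.imwrite('pics/d9.png',ims[1][1])
p0=[.4701,.0185,1.55]
for V in(ims,ims[:1],ims[1:]): print('lifter',refine(p0,LIFT,V).round(4),refine(p0+[0.],LIFT,V).round(4),'rack_to',refine([.6738,-.1233,.1835],[MODEL['rack_to'][i] for i in(0,2,3,4,5)],V).round(4))
tilefit(ims,[.6738,-.1233,.1835],.03)
# cup: change against first pictures
for n,(C,im) in zip(('scene','side'),ims):
    u,v=proj(C,[[.61,.052,.03]])[0].astype(int);o=cv2.imread(f'pics/{n}0.png')
    d=cv2.absdiff(o,im)[v-30:v+30,u-30:u+30];print('cup diff',n,d.mean().round(2),(d.max(2)>25).sum(),cv2.phaseCorrelate(*[cv2.cvtColor(k[v-30:v+30,u-30:u+30],cv2.COLOR_BGR2GRAY).astype(np.float32) for k in(o,im)]))
E
```

```text
(31.15, array([ 0.3944, -0.364 ,  0.1738]), 1.5453, array([-0.027,  0.038, -0.999]), array([ 0. , -0.5,  1. ]), 1.003)
lifter [0.471  0.0187 1.5409] [4.7090e-01 1.8800e-02 1.5412e+00 1.0000e-04] rack_to [ 0.6737 -0.1227  0.1824]
lifter [0.4711 0.019  1.5409] [ 0.4829  0.0091  1.5476 -0.024 ] rack_to [ 0.6739 -0.1231  0.1837]
lifter [0.471  0.0183 1.5405] [ 0.4786 -0.0039  1.5522 -0.0122] rack_to [ 0.6733 -0.1217  0.1787]
[[404.6, 167.1], [365.4, 198.4], [324.4, 172.4], [360.1, 141.4]]
[[331.6, 209.6], [319.1, 230.9], [264.1, 224.9], [277.6, 205.6]]
tile [ 0.6735 -0.1248  0.1818] 0.185
tile [ 0.673  -0.1243  0.1972] 0.121
tile [ 0.6739 -0.1244  0.1833] 0.064
cup diff scene 7.97 0 ((0.005146979401217777, -0.032485490320340205), 0.993665118349923)
cup diff side 7.64 217 ((-0.02704671991788743, 0.26974490465305223), 0.7806399912304348)
```

```bash
python3 -c "
from station import manip
print(manip.sign_off())"
```

```text
the job is handed in; nothing more can be done
None
```

I picked up the lifter, carried the tile over the cup on its blade and set it on the empty rack. I then drew the lifter out and put it down level on the bench. I signed off at about 31 s of the 64 s; no verdict is reported.

**Last checks (done numerically; I had used all 12 picture views):**
- **Tile:** fitted at (0.6735, −0.1248), yaw 0.182. The rack fitted at (0.6737, −0.1227), yaw 0.182, so the tile is within about 2 mm of centre and square.
- **Lifter:** outline fits standing at z ≈ 0 on blade and foot, at (0.471, 0.019), yaw 1.54, clear of both racks and the cup.
- **Cup:** no change in the scene view.
- **Gripper:** it only touched the handle and is now clear of everything.

**What failed or disagreed:**
- **First grasp:** it closed just above the handle, because the fingertips are about 33 mm shorter than the reported TCP. I corrected the height and gripped again.
- **Refused move:** one move call was refused because some rows had no yaw.
- **Tool tilt:** the tool drifted up to about 2° off vertical, so the tile was carried slightly nose-down.
- **Tile fit, scene camera alone:** its yaw was 0.015 rad off (0.197). One corner is mixed with other orange-coloured pixels, so I trusted the side view (0.183).
- **Cup, side camera:** it showed some pixel change around the cup, which I put down to the emptied and filled racks in that view.

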